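# Put the stove lining plates away in the slot rack

## Robot

A 6-joint arm with a two-finger parallel gripper is mounted at the origin on the work surface. World frame = base frame: x ahead of the robot, y to its left, z up, the work surface at z = 0. Lengths are in mm, angles in rad, forces in N, time in s.
With the tool pointing down it reaches from about 350 to 975 mm from the base axis. Payload 7.1 kg.
Tool frame: the origin (TCP) lies on the front face of the gripper's body, between the roots of the fingers; the fingertips stand 80 mm ahead of it and the grasp point (between the pads) lies 61 mm ahead of it; z points along the fingers, y is the line along which they close (so a half turn about z gives the same grasp; the last joint's range is limited). The gripper opens to 88 mm and grips with 3 to 60 N. Pads are 20 mm wide; open, the fingers measure 115 mm over their backs; the gripper's body (75 mm by 178 mm) begins 61 mm behind the grasp point.
Start: joints at [-1.13, 0.423, 1.63, -0, 1.089, -0.019], TCP at [277.37, -560.064, 302.675] pointing down, gripper open.
Joint ranges: [-3, 3], [-0.9, 2.11], [0.09, 2.58], [-1.31, 4.45], [0.11, 2.69], [-2.54, 2.54]. Speed limits (rad/s): [2.39, 2.39, 3.01, 3.14, 3.14, 3.14].

## Interface

Orientations are given as a rotation vector (axis times angle).
In Python, from workcell import readout, vision, close_job gives the robot as it stands.
- The arm moves only by the tool servo_tool, never from a script. Its argument "plan" is a list that holds one entry, the list of rows, each a list of 7 numbers: the gripper command: -1 is fully open, 1 is shut, values between are in proportion, then the shift along the world's x, y, z in units of 40 mm (1.0 is 40 mm), then the turn, a rotation vector about the world's x, y, z in units of 5 degrees (1.0 is 5 degrees). A call has 1 to 5 rows; each row shifts and turns the commanded pose from where the row before left it; what a row does not reach is not made up. A row lasts 1/12 s, in which the tool goes at most 41.7 mm and 7.16 degrees, less where a joint would pass 70% of its speed; a pose out of reach is approached as far as the arm can. A call is refused whole if a number of a shift passes 1 or a number of a turn 1, either way. A call with a gripper value outside its range is refused whole. The fingers move at their own pace and stop on an object; the grip force is fixed at half the most. Time passes only in rows, so rows that do not move let the fingers close. It gives the time, the measured TCP pose, the force, the opening and the grip force at its end, in the units of the state.
- readout.get_obs(): the state, without advancing time (a new reading comes with each control period).
- vision.get_image(name): name is "side" or "top"; returns the picture (420x560x3 uint8, red, green, blue); there is no depth.
- vision.camera_params(name): a dict with "fx", "fy", "cx", "cy" (pixels), "D" ([k1, k2, p1, p2, k3] as OpenCV has them; the pictures are not rectified), "rvec" (rotation vector, rad) and "tvec" (3), from world to camera coordinates, as OpenCV has them. Camera axes: x right, y down, z forward; pixel columns grow to the right and rows downward; lengths in mm; the calibration is good to about 2 mm. A picture is of the moment at which its call begins. camera_params takes no time and is no camera call.
- close_job(): hands the job in; it is judged then, once.
The state is a dict: "t": time; "qpos": joint angles; "qvel": joint speeds; "joint_torque": joint torques, N m; "ee_pos": TCP position; "orientation": TCP orientation; "ft_force": force on the tool from outside, world axes, zero at the start; "moment": the same for the moment, N m; "width": finger opening in mm; "grasp_force": force on a finger pad.
Only numpy, scipy, OpenCV 4.12 (cv2) and the standard library are available. Lean on these libraries where they do the work, as an engineer would, in place of code of your own. Each camera call takes 0.05 s, during which the arm holds its last target. There are 200 camera calls.

## Task

Put the two brittle stove lining plates from the tray upright into the wooden slot rack, each in the slot made for its thickness: first the thick terracotta one into the widest slot, then the thin grey one into the narrowest. Press each one down past the sprung cheek until it stands on the cushioned stop at the bottom of its slot and bed it there with a steady push of about 15 N, never pushing it onto the stop with more than 30 N or jamming it hard in the slot; then let go of it. Leave the middle slot empty and do not disturb the mug, the jar and the tin.

Things in the scene. Friction and masses are not known exactly. Their poses are not given: they have to be found in the camera images.
- plate_thick: Terracotta-coloured fireclay lining plate, 60 x 16 x 90 mm (x, y, z), about 250 g, standing upright in the tray. Origin: centre of its lower face; y is its thickness, z points up. Brittle. It belongs in the widest slot.
- plate_thin: Grey soapstone lining plate, 60 x 9 x 90 mm (x, y, z), about 160 g, standing upright in the tray. Origin: centre of its lower face; y is its thickness, z points up. Brittle. It belongs in the narrowest slot.
- tray: Fixed dark steel tray, 120 x 220 x 18 mm with 5 mm walls and a 5 mm floor (the plates stand 5 mm above the table). Origin: centre of its underside on the table; the plates stand side by side along its y, either one at either end.
- rack: Fixed wooden slot rack, 70 x 180 x 50 mm (x, y, z). Origin: centre of its underside, on the table. Three slots in a row along y, 50 mm apart, run along x through the whole 70 mm, open at both ends. Each narrows: its sides slope in from 16 mm wider than the throat at z = 50 mm to the straight throat, from z = 40 mm down to the 8 mm thick base.
- slot_wide (a point): Centre of the mouth of the widest slot (throat 19 mm wide), level with the rack's top (z = 50 mm), at rack y = +50 mm. For the 16 mm plate. In its +y wall a sprung steel cheek stands 4 mm into the throat, sloping in from z = 41 to 32 mm, flat from there to 22 mm: a plate does not fall past it but slides past with 3 to 10 N of push, and is then held by friction.
- slot_middle (a point): Centre of the mouth of the middle slot (throat 15 mm), level with the rack's top, at rack y = 0. Stays empty.
- slot_narrow (a point): Centre of the mouth of the narrowest slot (throat 12 mm wide), level with the rack's top, at rack y = -50 mm. For the 9 mm plate. In its +y wall a sprung steel cheek stands 4 mm into the throat, sloping in from z = 41 to 32 mm, flat from there to 22 mm: a plate does not fall past it but slides past with 3 to 10 N of push, and is then held by friction.
- seat_wide: Thin steel socket fixed under the widest slot; origin at the slot's centre, 8 mm above the table. It carries a stop with a black rubber-topped sprung pad on which the plate stands. The stop's height is not measured and differs every time: the untouched pad top is anywhere from 18 to 30 mm above the table. The pad gives about 1 mm for 6 N, up to 4 mm.
- seat_narrow: Thin steel socket fixed under the narrowest slot; origin at the slot's centre, 8 mm above the table. It carries a stop with a black rubber-topped sprung pad on which the plate stands. The stop's height is not measured and differs every time: the untouched pad top is anywhere from 18 to 30 mm above the table. The pad gives about 1 mm for 6 N, up to 4 mm.
- mug: Blue ceramic mug, 80 mm wide, 85 mm tall, standing on the table; origin at the centre of its underside. Leave alone.
- jar: Amber glass jar with a red cap, 70 mm wide, 100 mm tall; origin at the centre of its underside. Leave alone.
- tin: Grey tin can with a white lid and pale label, 72 mm wide, 60 mm tall; origin at the centre of its underside. Leave alone.
There are look-alikes about, which are no part of the job. Leave any green look-alike of the plate_thick alone.

How it is judged (in metres and radians):
On the way, in this order (a step that is already met when the one before it is completed fails the run):
1. the thick plate stands in the widest slot and is pressed on its stop with more than 6 N (horizontal distance between plate_thick and slot_wide below 0.01 m and angle between plate_thick's own z axis and vertical below 0.12 rad and angle between the y axis of plate_thick and the y axis of rack, either way round below 0.14 rad and z of plate_thick in the frame of rack below 0.033 m and contact force between plate_thick and seat_wide above 6 N), for 0.2 s.
2. then the thin plate stands in the narrowest slot and is pressed on its stop with more than 6 N (horizontal distance between plate_thin and slot_narrow below 0.01 m and angle between plate_thin's own z axis and vertical below 0.12 rad and angle between the y axis of plate_thin and the y axis of rack, either way round below 0.14 rad and z of plate_thin in the frame of rack below 0.033 m and contact force between plate_thin and seat_narrow above 6 N), for 0.2 s.
At the end, for the whole second after the job is handed in: Thick plate in the widest slot, thin plate in the narrowest: each within 10 mm of the slot centre seen from above, within 0.12 rad of upright and 0.14 rad of the rack, its foot less than 33 mm above the table and resting on its stop (over 0.3 N), at rest and released (horizontal distance between plate_thick and slot_wide below 0.01 m and angle between each of plate_thick, plate_thin's own z axis and vertical below 0.12 rad and angle between the y axis of each of plate_thick, plate_thin and the y axis of rack, either way round below 0.14 rad and z of each of plate_thick, plate_thin in the frame of rack below 0.033 m and horizontal distance between plate_thin and slot_narrow below 0.01 m and contact force between plate_thick and seat_wide above 0.3 N and contact force between plate_thin and seat_narrow above 0.3 N and linear speed of each of plate_thick, plate_thin below 0.02 m/s); the robot touches nothing.
It fails at once if a plate is pushed onto its stop with more than 30 N (contact force between plate_thick and seat_wide above 30 N or contact force between plate_thin and seat_narrow above 30 N).
It fails at once if a plate is jammed against the rack (all contact forces between them together over 60 N) (contact force between any of plate_thick, plate_thin and rack above 60 N).
It fails at once if the mug is shifted by more than 20 mm or tipped (distance of mug from where it was at the start of the episode above 0.02 m or angle between mug's own z axis and vertical above 0.3 rad).
It fails at once if the jar is shifted by more than 20 mm or tipped (distance of jar from where it was at the start of the episode above 0.02 m or angle between jar's own z axis and vertical above 0.3 rad).
It fails at once if the tin is shifted by more than 20 mm or tipped (distance of tin from where it was at the start of the episode above 0.02 m or angle between tin's own z axis and vertical above 0.3 rad).
It also fails if it takes over 62 s, if anything falls off the work surface, if the arm or the gripper's body presses on something with over 40 N, if the wrist force passes 120 N, or if a joint passes its speed limit or range.

## Working session

There is one attempt and no reset: what is moved stays moved. The work goes in short steps, Python scripts to look and compute and a tool call to move; the robot and the scene stay as the last step left them, time stands still between calls to the robot, and variables do not carry over. Pictures are saved under pics/ and viewed, at most 10 in all, crops included, and the job is handed in when it is done.

Besides the shell and the picture viewer there is one more tool, called after "Call:" as name(argument=value, ...), one argument or row to a line, values as JSON. servo_tool: Moves the arm, as the interface text tells. Its arguments: {"type":"object","properties":{"plan":{"type":"array"}},"required":["plan"]}

```bash
mkdir -p pics; cat > h.py <<'E'
import numpy as np,cv2
from workcell import readout,vision,close_job
def cam(n):
    p=vision.camera_params(n);K=np.array([[p['fx'],0,p['cx']],[0,p['fy'],p['cy']],[0,0,1.]])
    return K,np.array(p['D'],float),np.array(p['rvec'],float),np.array(p['tvec'],float)
def onz(n,uv,z):
    K,D,r,t=cam(n);R=cv2.Rodrigues(r)[0]
    u=cv2.undistortPoints(np.array(uv,float).reshape(-1,1,2),K,D).reshape(-1,2)
    d=np.c_[u,np.ones(len(u))]@R;c=-R.T@t
    return c+d*((z-c[2])/d[:,2])[:,None]
def proj(n,P):
    K,D,r,t=cam(n);return cv2.projectPoints(np.array(P,float).reshape(-1,1,3),r,t,K,D)[0].reshape(-1,2)
def snap(n,f,crop=None,s=1):
    im=vision.get_image(n)[:,:,::-1]
    if crop: x0,y0,x1,y1=crop;im=im[y0:y1,x0:x1]
    im=cv2.resize(im,None,fx=s,fy=s,interpolation=cv2.INTER_CUBIC);cv2.imwrite('pics/'+f,im)
E
python3 - <<'E'
from h import *
snap('top','t0.png',s=1.4);snap('side','s0.png',s=1.4)
for n in('top','side'):
    K,D,r,t=cam(n);print(n,K[0,0],-cv2.Rodrigues(r)[0].T@t)
print(readout.get_obs())
E
```

```text
top 531.940006225854 [ 325.33542926   20.13883063 1045.55281686]
side 488.5782313002888 [517.91059008 905.29032077 564.07440414]
{'t': 0.1, 'qpos': array([-1.12999127e+00,  4.23743662e-01,  1.63058976e+00,  1.42126034e-05,
        1.08861082e+00, -1.90200799e-02]), 'qvel': array([ 0.00092653, -0.00383745, -0.00123431,  0.00037739, -0.00150428,
        0.00080441]), 'joint_torque': array([-1.97007270e-03, -5.45615888e+01, -2.74328220e+01,  6.44406443e-02,
        1.87510526e-02, -5.24629547e-05]), 'ee_pos': array([ 277.21951843, -559.72548576,  302.00168121]), 'orientation': array([-3.05763871e+00, -7.15633181e-01,  4.24912873e-04]), 'ft_force': array([-0.27415216,  0.71773824,  0.62852105]), 'moment': array([-0.02345161, -0.00643518,  0.00459096]), 'grasp_force': 0.0, 'width': 87.6838556519153}
```

View pics/t0.png

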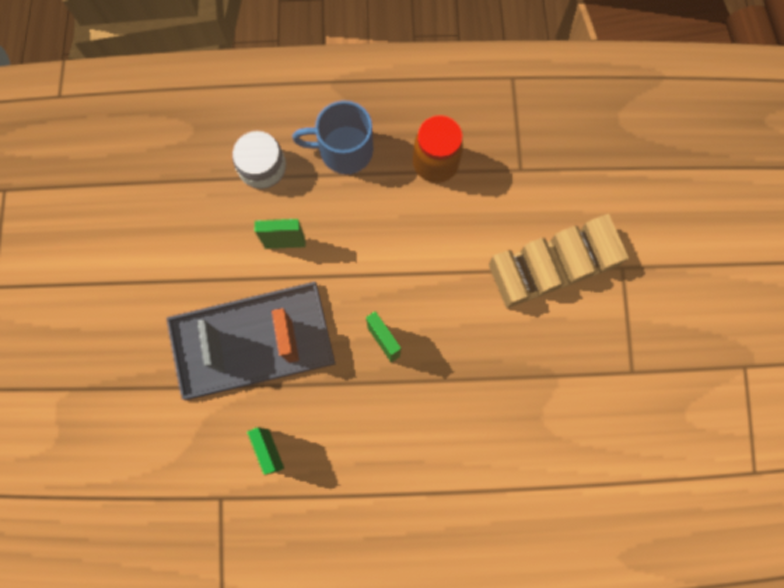

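View pics/s0.png

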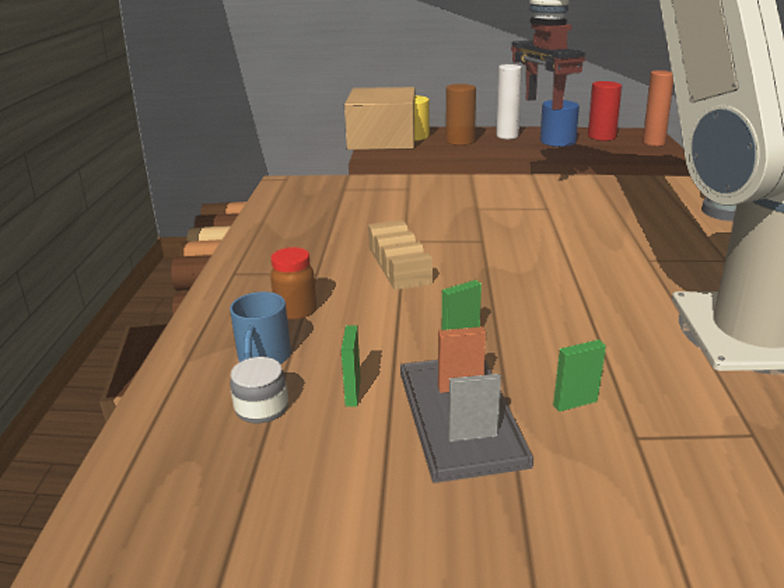

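The pictures show the tray (top image, enlarged) at about (250,340) with the thin grey plate at (204,342) and the terracotta plate at (283,332). The rack is at (560,260), and there are green look-alikes at (280,233), (383,335) and (265,450). The mug, jar and tin are along the top. Next I'll take enlarged crops.

```bash
python3 - <<'E'
from h import *
im=vision.get_image('top')[:,:,::-1]
a=cv2.resize(im[200:290,116:246],None,fx=6,fy=6,interpolation=cv2.INTER_CUBIC)
b=cv2.resize(im[148:224,344:456],None,fx=7,fy=7,interpolation=cv2.INTER_CUBIC)
cv2.imwrite('pics/a.png',a);cv2.imwrite('pics/b.png',b)
E
```

```text
(no output)
```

View pics/a.png

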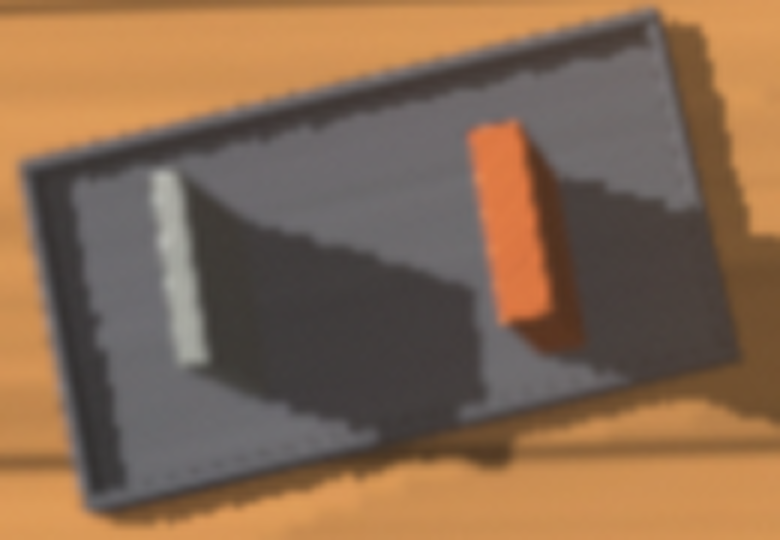

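View pics/b.png

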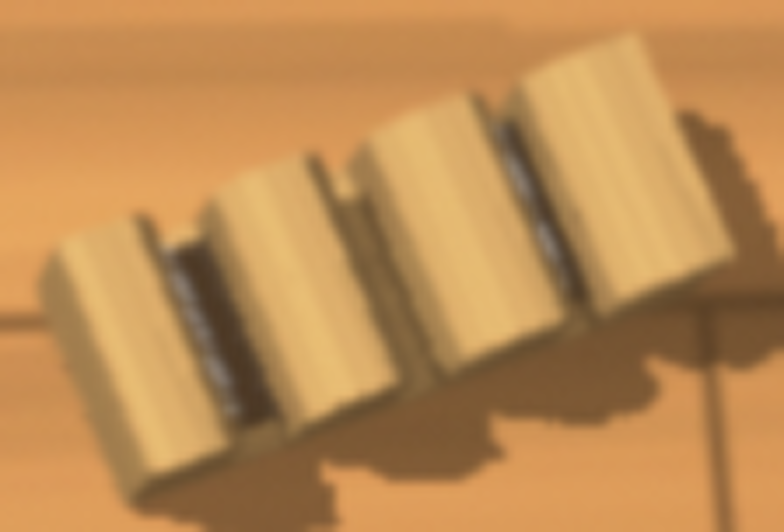

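```bash
cat > m.py <<'E'
from h import *
def q(p,o,s): return (np.array(p,float)+.5)/s-.5+o
def rep(n,P):
    P=P[:,:2];print(n,P.round(0).tolist(),'c',P.mean(0).round(1),[round(float(np.linalg.norm(P[i]-P[(i+1)%4])),1) for i in range(4)])
    for i in range(4):
        d=P[(i+1)%4]-P[i];print('  ang',round(np.degrees(np.arctan2(d[1],d[0])),1),end='')
    print()
A=(116,200);B=(344,148)
rep('thick',onz('top',q([(470,130),(520,120),(552,310),(503,325)],A,6),95))
rep('thin',onz('top',q([(150,172),(180,168),(210,362),(182,367)],A,6),95))
rep('tray',onz('top',q([(22,163),(660,10),(740,357),(92,510)],A,6),18))
rep('rack',onz('top',q([(62,250),(632,33),(735,250),(150,475)],B,7),50))
E
python3 m.py
```

```text
thick [[506.0, 166.0], [509.0, 151.0], [450.0, 141.0], [446.0, 156.0]] c [477.9 153.4] [15.5, 59.1, 15.4, 60.7]
  ang -80.2  ang -170.8  ang 105.6  ang 9.4
thin [[496.0, 265.0], [497.0, 255.0], [437.0, 245.0], [436.0, 254.0]] c [466.6 254.7] [9.4, 60.5, 8.7, 61.0]
  ang -84.0  ang -170.3  ang 98.7  ang 10.3
tray [[514.0, 328.0], [559.0, 115.0], [444.0, 90.0], [399.0, 302.0]] c [479.  208.7] [218.1, 118.3, 216.5, 117.9]
  ang -78.0  ang -168.1  ang 101.9  ang 12.7
rack [[580.0, -134.0], [639.0, -303.0], [575.0, -326.0], [516.0, -155.0]] c [ 577.3 -229.4] [178.3, 68.6, 181.1, 67.4]
  ang -70.6  ang -160.1  ang 109.0  ang 17.5
```

Call:
servo_tool(
  plan=[
    [[-1, 0.25, 0.89, 0, 0, 0, -0.17], [-1, 0.25, 0.89, 0, 0, 0, -0.17], [-1, 0.25, 0.89, 0, 0, 0, -0.17], [-1, 0.25, 0.89, 0, 0, 0, -0.17], [-1, 0.25, 0.89, 0, 0, 0, -0.17]],
  ],
)

```text
t: 0.57
ee_pos: [327.3, -380.3, 302.4]
orientation: [-3.083, -0.6, 0.0]
ft_force: [0.4, 0.4, -0.4]
width: 87.9
grasp_force: 0.0
```

Call:
servo_tool(
  plan=[
    [[-1, 0.25, 0.89, 0, 0, 0, -0.17], [-1, 0.25, 0.89, 0, 0, 0, -0.17], [-1, 0.25, 0.89, 0, 0, 0, -0.17], [-1, 0.25, 0.89, 0, 0, 0, -0.17], [-1, 0.25, 0.89, 0, 0, 0, -0.17]],
  ],
)

```text
t: 0.98
ee_pos: [377.3, -202.3, 302.7]
orientation: [-3.104, -0.485, -0.0]
ft_force: [0.7, 0.6, -0.7]
width: 87.6
grasp_force: 0.0
```

Call:
servo_tool(
  plan=[
    [[-1, 0.25, 0.89, 0, 0, 0, -0.17], [-1, 0.25, 0.89, 0, 0, 0, -0.17], [-1, 0.25, 0.89, 0, 0, 0, -0.17], [-1, 0.25, 0.89, 0, 0, 0, -0.17], [-1, 0.25, 0.89, 0, 0, 0, -0.17]],
  ],
)

```text
t: 1.4
ee_pos: [427.4, -24.2, 302.8]
orientation: [3.12, 0.371, 0.0]
ft_force: [0.6, -0.6, 0.3]
width: 87.5
grasp_force: 0.0
```

Call:
servo_tool(
  plan=[
    [[-1, 0.25, 0.89, 0, 0, 0, -0.17], [-1, 0.25, 0.89, 0, 0, 0, -0.17], [-1, 0.25, 0.89, 0, 0, 0, -0.17], [-1, 0.25, 0.89, 0, 0, 0, -0.17], [-1, 0.25, 0.89, 0, 0, 0, -0.17]],
  ],
)

```text
t: 1.82
ee_pos: [477.3, 153.9, 302.6]
orientation: [3.131, 0.255, -0.0]
ft_force: [0.8, -0.9, 0.2]
width: 87.7
grasp_force: 0.0
```

Call:
servo_tool(
  plan=[
    [[-1, 0, 0, -0.5, 0, 0, 0], [-1, 0, 0, 0, 0, 0, 0], [-1, 0, 0, 0, 0, 0, 0]],
  ],
)

```text
t: 2.07
ee_pos: [476.3, 151.8, 281.7]
orientation: [3.13, 0.258, -0.005]
ft_force: [-0.9, 0.2, 0.7]
width: 87.4
grasp_force: 0.0
```

Call:
servo_tool(
  plan=[
    [[-1, 0.01, 0.04, -0.92, 0, 0, 0], [-1, 0, 0, -0.92, 0, 0, 0], [-1, 0, 0, -0.92, 0, 0, 0], [-1, 0, 0, -0.92, 0, 0, 0], [-1, 0, 0, 0, 0, 0, 0]],
  ],
)

```text
t: 2.48
ee_pos: [474.3, 151.3, 130.3]
orientation: [3.129, 0.253, -0.017]
ft_force: [-2.4, -0.9, -0.1]
width: 88.0
grasp_force: 0.0
```

```bash
python3 -c "
from h import *
snap('side','s1.png',(250,180,420,360),3.3)"
```

```text
(no output)
```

View pics/s1.png

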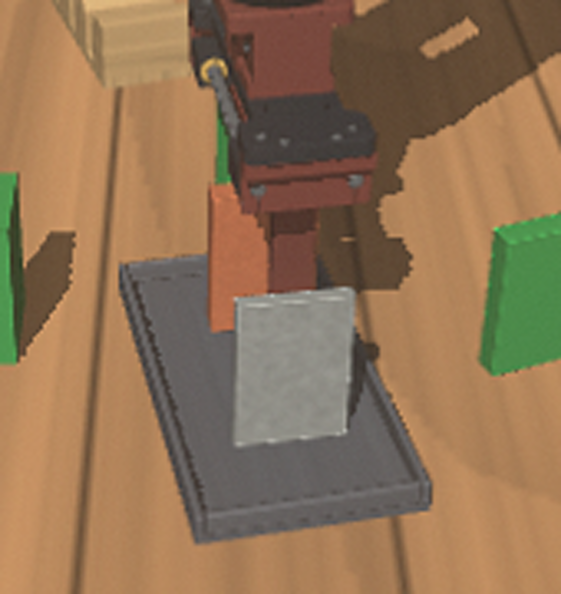

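The crop shows the open fingers straddling the terracotta plate, with the near finger at (293,250) and the plate's left edge at 210. I'll close and lift.

Call:
servo_tool(
  plan=[
    [[1, 0, 0, 0, 0, 0, 0], [1, 0, 0, 0, 0, 0, 0], [1, 0, 0, 0, 0, 0, 0], [1, 0, 0, 0, 0, 0, 0], [1, 0, 0, 0, 0, 0, 0]],
  ],
)

```text
t: 2.95
ee_pos: [478.5, 153.7, 137.1]
orientation: [-3.131, -0.256, -0.005]
ft_force: [-0.2, 0.3, -0.3]
width: 57.6
grasp_force: 0.0
```

Call:
servo_tool(
  plan=[
    [[1, 0, 0, 0, 0, 0, 0], [1, 0, 0, 0, 0, 0, 0], [1, 0, 0, 0, 0, 0, 0]],
  ],
)

```text
t: 3.2
ee_pos: [477.8, 153.6, 135.7]
orientation: [-3.131, -0.256, -0.001]
ft_force: [-0.3, -0.1, -0.5]
width: 38.0
grasp_force: 0.0
```

Call:
servo_tool(
  plan=[
    [[1, 0, 0, 0, 0, 0, 0], [1, 0, 0, 0, 0, 0, 0], [1, 0, 0, 0, 0, 0, 0], [1, 0, 0, 0, 0, 0, 0], [1, 0, 0, 0, 0, 0, 0]],
  ],
)

```text
t: 3.62
ee_pos: [477.7, 153.5, 135.3]
orientation: [3.131, 0.256, -0.001]
ft_force: [0.1, -0.4, -0.5]
width: 15.6
grasp_force: 30.0
```

Call:
servo_tool(
  plan=[
    [[1, 0, 0, 0, 0, 0, 0], [1, 0, 0, 0, 0, 0, 0], [1, 0, 0, 0.25, 0, 0, 0], [1, 0, 0, 0.5, 0, 0, 0], [1, 0, 0, 0.5, 0, 0, 0]],
  ],
)

```text
t: 4.03
ee_pos: [477.1, 153.3, 185.9]
orientation: [3.131, 0.256, -0.004]
ft_force: [0.5, 0.1, -1.9]
width: 15.7
grasp_force: 30.0
```

Call:
servo_tool(
  plan=[
    [[1, 0, 0, 0.75, 0, 0, 0], [1, 0, 0, 0.75, 0, 0, 0], [1, 0.23, -0.93, 0, 0, 0, 0.22], [1, 0.23, -0.93, 0, 0, 0, 0.22], [1, 0.23, -0.93, 0, 0, 0, 0.22]],
  ],
)

```text
t: 4.45
ee_pos: [505.5, 41.2, 247.0]
orientation: [3.122, 0.351, 0.003]
ft_force: [0.3, -0.3, -3.5]
width: 15.6
grasp_force: 30.0
```

Call:
servo_tool(
  plan=[
    [[1, 0.23, -0.93, 0, 0, 0, 0.22], [1, 0.23, -0.93, 0, 0, 0, 0.22], [1, 0.23, -0.93, 0, 0, 0, 0.22], [1, 0.23, -0.93, 0, 0, 0, 0.22], [1, 0.23, -0.93, 0, 0, 0, 0.22]],
  ],
)

```text
t: 4.87
ee_pos: [551.2, -146.0, 246.1]
orientation: [-3.102, -0.497, 0.0]
ft_force: [0.8, 0.6, -0.9]
width: 15.7
grasp_force: 30.0
```

Call:
servo_tool(
  plan=[
    [[1, 0.23, -0.93, 0, 0, 0, 0.22], [1, 0, -0.02, -0.5, 0, 0, 0], [1, 0, 0, -0.5, 0, 0, 0], [1, 0, 0, -0.25, 0, 0, 0], [1, 0, 0, -0.12, 0, 0, 0]],
  ],
)

```text
t: 5.28
ee_pos: [559.4, -181.8, 189.3]
orientation: [-3.096, -0.524, 0.005]
ft_force: [0.5, 0.6, -3.0]
width: 15.8
grasp_force: 30.0
```

Call:
servo_tool(
  plan=[
    [[1, 0, 0, 0, 0, 0, 0], [1, 0, 0, 0, 0, 0, 0], [1, 0, 0, 0, 0, 0, 0], [1, 0, 0, 0, 0, 0, 0]],
  ],
)

```text
t: 5.62
ee_pos: [561.2, -181.9, 191.8]
orientation: [3.096, 0.526, 0.002]
ft_force: [0.7, 0.6, -2.0]
width: 16.3
grasp_force: 30.0
```

```bash
python3 - <<'E'
from h import *
o=readout.get_obs();print(o['ee_pos'],o['orientation'],o['ft_force'])
a=vision.get_image('top')[:,:,::-1][130:240,330:470];b=vision.get_image('side')[:,:,::-1][90:230,220:350]
a=cv2.resize(a,None,fx=4,fy=4,interpolation=cv2.INTER_CUBIC);b=cv2.resize(b,None,fx=4,fy=4,interpolation=cv2.INTER_CUBIC)
cv2.imwrite('pics/t2.png',a);cv2.imwrite('pics/s2.png',b)
E
```

```text
[ 561.16119919 -181.85617259  191.77353458] [3.09641063e+00 5.25993975e-01 2.41313079e-03] [ 0.71213332  0.61491984 -1.95566293]
```

View pics/s2.png

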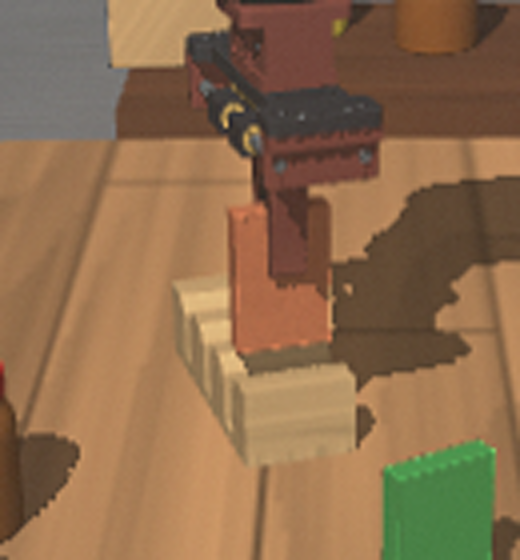

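The crop shows the terracotta plate held upright just above the rack's nearest (widest) slot, with its foot at row 345, parallel to it. I'll descend into the mouth.

Call:
servo_tool(
  plan=[
    [[1, 0, 0, -0.15, 0, 0, 0], [1, 0, 0, -0.15, 0, 0, 0], [1, 0, 0, -0.1, 0, 0, 0], [1, 0, 0, 0, 0, 0, 0], [1, 0, 0, 0, 0, 0, 0]],
  ],
)

```text
t: 6.13
ee_pos: [560.3, -182.0, 174.0]
orientation: [-3.097, -0.525, 0.002]
ft_force: [0.6, -0.2, -1.6]
width: 15.7
grasp_force: 30.0
```

Call:
servo_tool(
  plan=[
    [[1, 0, 0, -0.05, 0, 0, 0], [1, 0, 0, -0.05, 0, 0, 0], [1, 0, 0, 0, 0, 0, 0], [1, 0, 0, 0, 0, 0, 0]],
  ],
)

```text
t: 6.47
ee_pos: [560.6, -182.1, 170.6]
orientation: [3.097, 0.525, 0.0]
ft_force: [0.0, 1.3, -1.6]
width: 15.7
grasp_force: 30.0
```

Call:
servo_tool(
  plan=[
    [[1, 0, 0, -0.05, 0, 0, 0], [1, 0, 0, 0, 0, 0, 0], [1, 0, 0, 0, 0, 0, 0]],
  ],
)

```text
t: 6.72
ee_pos: [561.0, -182.4, 168.9]
orientation: [3.097, 0.525, 0.001]
ft_force: [1.2, -1.8, -1.5]
width: 16.2
grasp_force: 30.0
```

Call:
servo_tool(
  plan=[
    [[1, 0, 0, -0.05, 0, 0, 0], [1, 0, 0, 0, 0, 0, 0], [1, 0, 0, 0, 0, 0, 0]],
  ],
)

```text
t: 6.97
ee_pos: [561.1, -182.4, 166.9]
orientation: [3.096, 0.525, 0.002]
ft_force: [2.0, -3.2, -1.3]
width: 15.8
grasp_force: 30.0
```

Call:
servo_tool(
  plan=[
    [[1, 0, 0, -0.05, 0, 0, 0], [1, 0, 0, 0, 0, 0, 0], [1, 0, 0, 0, 0, 0, 0]],
  ],
)

```text
t: 7.22
ee_pos: [561.1, -182.4, 164.9]
orientation: [3.097, 0.525, 0.002]
ft_force: [2.5, -3.8, -0.1]
width: 15.7
grasp_force: 30.0
```

Call:
servo_tool(
  plan=[
    [[1, 0, 0, -0.05, 0, 0, 0], [1, 0, 0, 0, 0, 0, 0], [1, 0, 0, 0, 0, 0, 0]],
  ],
)

```text
t: 7.47
ee_pos: [561.1, -182.5, 162.9]
orientation: [3.096, 0.525, 0.002]
ft_force: [4.0, -5.5, -0.1]
width: 16.0
grasp_force: 30.0
```

Call:
servo_tool(
  plan=[
    [[1, 0, 0, -0.05, 0, 0, 0], [1, 0, 0, 0, 0, 0, 0], [1, 0, 0, 0, 0, 0, 0]],
  ],
)

```text
t: 7.72
ee_pos: [561.1, -182.6, 160.8]
orientation: [3.096, 0.525, 0.002]
ft_force: [3.7, -5.8, -0.7]
width: 15.6
grasp_force: 30.0
```

Call:
servo_tool(
  plan=[
    [[1, 0, 0, -0.04, 0, 0, 0], [1, 0, 0, 0, 0, 0, 0], [1, 0, 0, 0, 0, 0, 0]],
  ],
)

```text
t: 7.97
ee_pos: [561.0, -182.6, 159.0]
orientation: [3.096, 0.525, 0.002]
ft_force: [2.8, -6.1, -1.4]
width: 15.9
grasp_force: 30.0
```

Call:
servo_tool(
  plan=[
    [[1, 0, 0, -0.04, 0, 0, 0], [1, 0, 0, 0, 0, 0, 0], [1, 0, 0, 0, 0, 0, 0]],
  ],
)

```text
t: 8.22
ee_pos: [560.9, -182.6, 157.3]
orientation: [3.096, 0.525, 0.001]
ft_force: [3.1, -6.0, -2.1]
width: 15.7
grasp_force: 30.0
```

Call:
servo_tool(
  plan=[
    [[1, 0, 0, -0.04, 0, 0, 0], [1, 0, 0, 0, 0, 0, 0], [1, 0, 0, 0, 0, 0, 0]],
  ],
)

```text
t: 8.47
ee_pos: [560.8, -182.6, 155.7]
orientation: [3.096, 0.525, 0.001]
ft_force: [3.0, -4.9, -1.8]
width: 15.8
grasp_force: 30.0
```

Call:
servo_tool(
  plan=[
    [[1, 0, 0, -0.04, 0, 0, 0], [1, 0, 0, 0, 0, 0, 0], [1, 0, 0, 0, 0, 0, 0]],
  ],
)

```text
t: 8.72
ee_pos: [560.8, -182.6, 154.1]
orientation: [3.096, 0.525, 0.001]
ft_force: [2.7, -6.3, -2.1]
width: 15.6
grasp_force: 30.0
```

Call:
servo_tool(
  plan=[
    [[1, 0, 0, -0.04, 0, 0, 0], [1, 0, 0, 0, 0, 0, 0], [1, 0, 0, 0, 0, 0, 0]],
  ],
)

```text
t: 8.97
ee_pos: [560.8, -182.6, 152.5]
orientation: [3.097, 0.525, 0.001]
ft_force: [2.8, -6.2, -2.1]
width: 15.8
grasp_force: 30.0
```

Call:
servo_tool(
  plan=[
    [[1, 0, 0, -0.04, 0, 0, 0], [1, 0, 0, 0, 0, 0, 0], [1, 0, 0, 0, 0, 0, 0]],
  ],
)

```text
t: 9.22
ee_pos: [560.8, -182.6, 150.9]
orientation: [3.096, 0.525, 0.001]
ft_force: [3.3, -6.2, -2.3]
width: 16.0
grasp_force: 30.0
```

Call:
servo_tool(
  plan=[
    [[1, 0, 0, -0.04, 0, 0, 0], [1, 0, 0, 0, 0, 0, 0], [1, 0, 0, 0, 0, 0, 0]],
  ],
)

```text
t: 9.47
ee_pos: [560.9, -182.6, 149.6]
orientation: [3.096, 0.525, 0.001]
ft_force: [2.3, -5.3, -0.3]
width: 15.8
grasp_force: 30.0
```

Call:
servo_tool(
  plan=[
    [[1, 0, 0, -0.04, 0, 0, 0]],
  ],
)

```text
t: 9.55
ee_pos: [561.0, -182.7, 148.6]
orientation: [3.096, 0.525, 0.001]
ft_force: [-0.5, -5.1, 11.5]
width: 15.6
grasp_force: 30.0
```

Call:
servo_tool(
  plan=[
    [[1, 0, 0, 0, 0, 0, 0], [1, 0, 0, 0, 0, 0, 0]],
  ],
)

```text
t: 9.72
ee_pos: [561.0, -182.6, 148.6]
orientation: [3.096, 0.525, 0.001]
ft_force: [0.1, -5.9, 6.3]
width: 16.0
grasp_force: 30.0
```

Call:
servo_tool(
  plan=[
    [[1, 0, 0, -0.02, 0, 0, 0], [1, 0, 0, 0, 0, 0, 0], [1, 0, 0, 0, 0, 0, 0]],
  ],
)

```text
t: 9.97
ee_pos: [561.0, -182.6, 148.2]
orientation: [3.096, 0.525, 0.001]
ft_force: [-0.9, -5.5, 9.6]
width: 16.0
grasp_force: 30.0
```

Call:
servo_tool(
  plan=[
    [[1, 0, 0, -0.02, 0, 0, 0], [1, 0, 0, 0, 0, 0, 0], [1, 0, 0, 0, 0, 0, 0]],
  ],
)

```text
t: 10.22
ee_pos: [561.0, -182.7, 147.7]
orientation: [3.096, 0.525, 0.002]
ft_force: [-1.2, -5.3, 12.6]
width: 16.1
grasp_force: 30.0
```

Call:
servo_tool(
  plan=[
    [[1, 0, 0, -0.02, 0, 0, 0], [1, 0, 0, 0, 0, 0, 0], [1, 0, 0, 0, 0, 0, 0], [1, 0, 0, 0, 0, 0, 0], [1, 0, 0, 0, 0, 0, 0]],
  ],
)

```text
t: 10.63
ee_pos: [561.0, -182.7, 147.2]
orientation: [3.096, 0.525, 0.002]
ft_force: [-1.8, -5.0, 16.3]
width: 16.2
grasp_force: 30.0
```

Call:
servo_tool(
  plan=[
    [[-1, 0, 0, 0, 0, 0, 0], [-1, 0, 0, 0, 0, 0, 0], [-1, 0, 0, 0, 0, 0, 0], [-1, 0, 0, 0, 0, 0, 0], [-1, 0, 0, 0, 0, 0, 0]],
  ],
)

```text
t: 11.05
ee_pos: [560.0, -181.6, 144.9]
orientation: [-3.096, -0.525, 0.002]
ft_force: [-0.1, -0.3, 0.2]
width: 45.6
grasp_force: 0.0
```

```bash
python3 - <<'E'
from h import *
o=readout.get_obs();print(o['ee_pos'],o['ft_force'],o['width'])
snap('side','s3.png',(220,90,350,230),4)
E
```

```text
[ 559.98529929 -181.60348099  144.88792626] [-0.13062613 -0.25808393  0.23338541] 45.635305375717195
```

View pics/s3.png

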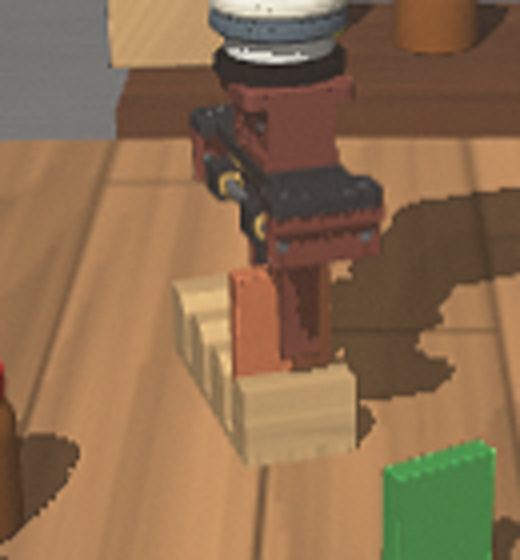

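The crop shows the plate standing deep in the slot, foot past the rack top and fingers opening. I'll retreat and go for the thin plate.

Call:
servo_tool(
  plan=[
    [[0, 0, 0, 0.4, 0, 0, 0], [0, 0, 0, 0.9, 0, 0, 0], [0, 0, 0, 0.9, 0, 0, 0], [0, 0, 0, 0.3, 0, 0, 0], [0, -0.196, 0.91, 0, 0, 0, -0.155]],
  ],
)

```text
t: 11.52
ee_pos: [556.1, -149.6, 249.6]
orientation: [3.097, 0.498, 0.014]
ft_force: [0.3, 0.2, 1.2]
width: 44.0
grasp_force: 0.0
```

Call:
servo_tool(
  plan=[
    [[0, -0.196, 0.91, 0, 0, 0, -0.155], [0, -0.196, 0.91, 0, 0, 0, -0.155], [0, -0.196, 0.91, 0, 0, 0, -0.155], [0, -0.196, 0.91, 0, 0, 0, -0.155], [0, -0.196, 0.91, 0, 0, 0, -0.155]],
  ],
)

```text
t: 11.93
ee_pos: [512.5, 37.9, 245.1]
orientation: [-3.116, -0.397, 0.001]
ft_force: [1.1, 0.1, -0.6]
width: 43.7
grasp_force: 0.0
```

Call:
servo_tool(
  plan=[
    [[0, -0.196, 0.91, 0, 0, 0, -0.155], [0, -0.196, 0.91, 0, 0, 0, -0.155], [0, -0.196, 0.91, 0, 0, 0, -0.155], [0, -0.196, 0.91, 0, 0, 0, -0.155], [0, -0.196, 0.91, 0, 0, 0, -0.155]],
  ],
)

```text
t: 12.35
ee_pos: [473.3, 220.0, 245.1]
orientation: [3.128, 0.292, -0.001]
ft_force: [0.9, -0.2, 0.3]
width: 44.1
grasp_force: 0.0
```

Call:
servo_tool(
  plan=[
    [[0, -0.196, 0.91, 0, 0, 0, -0.155], [0, 0, 0, 0, 0, 0, 0], [0, 0, 0, 0, 0, 0, 0], [0, 0, 0, 0, 0, 0, 0], [0, 0, 0, 0, 0, 0, 0]],
  ],
)

```text
t: 12.77
ee_pos: [466.5, 253.6, 245.1]
orientation: [3.129, 0.271, -0.001]
ft_force: [-0.3, -0.3, -0.4]
width: 43.8
grasp_force: 0.0
```

```bash
python3 - <<'E'
from h import *
im=vision.get_image('top')[:,:,::-1][140:225,340:460]
cv2.imwrite('pics/t3.png',cv2.resize(im,None,fx=6,fy=6,interpolation=cv2.INTER_CUBIC))
E
```

```text
(no output)
```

View pics/t3.png

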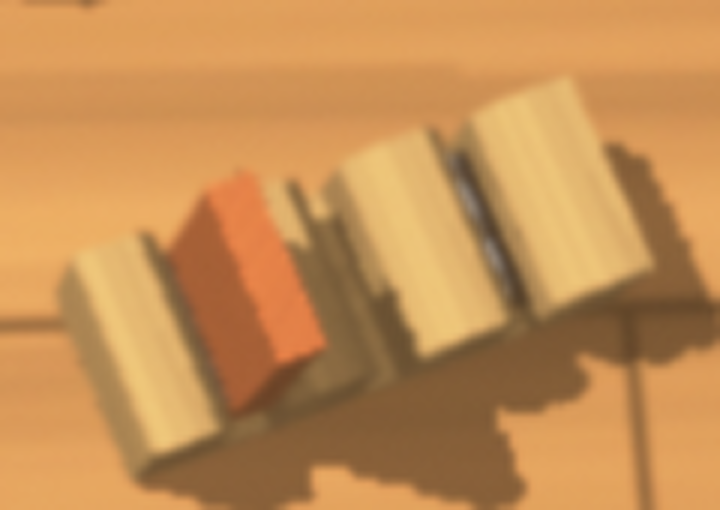

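```bash
cat >> m.py <<'E'
print('--');P=onz('top',q([(208,190),(245,170),(325,350),(277,366)],(340,140),6),106);rep('thick now',P)
E
python3 m.py | sed -n '/--/,$p'
```

```text
--
thick now [[587.0, -168.0], [593.0, -180.0], [536.0, -200.0], [531.0, -185.0]] c [ 562.  -183.2] [13.5, 61.1, 15.9, 58.6]
  ang -63.2  ang -160.5  ang 106.6  ang 17.0
```

Call:
servo_tool(
  plan=[
    [[0, 0, 0.02, -0.9, 0, 0, 0], [0, 0, 0, -0.9, 0, 0, 0], [0, 0, 0, -0.7, 0, 0, 0], [0, 0, 0, -0.24, 0, 0, 0], [0, 0, 0, 0, 0, 0, 0]],
  ],
)

```text
t: 13.23
ee_pos: [465.6, 253.8, 133.8]
orientation: [3.128, 0.269, -0.007]
ft_force: [-0.9, -0.2, -0.5]
width: 44.1
grasp_force: 0.0
```

Call:
servo_tool(
  plan=[
    [[1, 0, 0, 0, 0, 0, 0], [1, 0, 0, 0, 0, 0, 0], [1, 0, 0, 0, 0, 0, 0], [1, 0, 0, 0, 0, 0, 0], [1, 0, 0, 0, 0, 0, 0]],
  ],
)

```text
t: 13.65
ee_pos: [467.0, 255.8, 137.0]
orientation: [-3.129, -0.272, -0.003]
ft_force: [0.0, -0.5, -0.3]
width: 13.9
grasp_force: 0.0
```

Call:
servo_tool(
  plan=[
    [[1, 0, 0, 0, 0, 0, 0], [1, 0, 0, 0, 0, 0, 0], [1, 0, 0, 0, 0, 0, 0], [1, 0, 0, 0, 0, 0, 0]],
  ],
)

```text
t: 13.98
ee_pos: [466.9, 255.8, 136.7]
orientation: [-3.129, -0.273, -0.002]
ft_force: [-1.6, -0.8, 6.3]
width: 8.9
grasp_force: 30.0
```

Call:
servo_tool(
  plan=[
    [[1, 0, 0, 0.5, 0, 0, 0], [1, 0, 0, 1, 0, 0, 0], [1, 0, 0, 1, 0, 0, 0], [1, 0, 0, 1, 0, 0, 0], [1, 0.227, -0.95, 0, 0, 0, 0.133]],
  ],
)

```text
t: 14.4
ee_pos: [478.4, 222.6, 283.4]
orientation: [-3.121, -0.297, -0.02]
ft_force: [2.2, 0.3, -1.4]
width: 8.9
grasp_force: 30.0
```

Call:
servo_tool(
  plan=[
    [[1, 0.227, -0.95, 0, 0, 0, 0.133], [1, 0.227, -0.95, 0, 0, 0, 0.133], [1, 0.227, -0.95, 0, 0, 0, 0.133], [1, 0.227, -0.95, 0, 0, 0, 0.133], [1, 0.227, -0.95, 0, 0, 0, 0.133]],
  ],
)

```text
t: 14.82
ee_pos: [520.7, 25.8, 275.9]
orientation: [-3.118, -0.383, 0.0]
ft_force: [0.2, -0.1, -1.9]
width: 8.9
grasp_force: 30.0
```

Call:
servo_tool(
  plan=[
    [[1, 0.227, -0.95, 0, 0, 0, 0.133], [1, 0.227, -0.95, 0, 0, 0, 0.133], [1, 0.227, -0.95, 0, 0, 0, 0.133], [1, 0.227, -0.95, 0, 0, 0, 0.133], [1, 0.227, -0.95, 0, 0, 0, 0.133]],
  ],
)

```text
t: 15.23
ee_pos: [566.1, -164.3, 275.7]
orientation: [-3.106, -0.472, 0.001]
ft_force: [1.0, 0.2, -1.3]
width: 8.8
grasp_force: 30.0
```

Call:
servo_tool(
  plan=[
    [[1, 0.227, -0.95, 0, 0, 0, 0.133], [1, 0.227, -0.95, 0, 0, 0, 0.133], [1, 0.227, -0.95, 0, 0, 0, 0.133], [1, 0, 0, 0, 0, 0, 0], [1, 0, 0, 0, 0, 0, 0]],
  ],
)

```text
t: 15.65
ee_pos: [593.2, -278.2, 275.1]
orientation: [-3.098, -0.521, 0.001]
ft_force: [-0.8, 0.6, -2.3]
width: 8.7
grasp_force: 30.0
```

Call:
servo_tool(
  plan=[
    [[1, 0, 0, -0.9, 0, 0, 0], [1, 0, 0, -0.7, 0, 0, 0], [1, 0, 0, -0.4, 0, 0, 0], [1, 0, 0, -0.12, 0, 0, 0], [1, 0, 0, 0, 0, 0, 0]],
  ],
)

```text
t: 16.07
ee_pos: [592.6, -274.7, 189.5]
orientation: [-3.095, -0.527, 0.005]
ft_force: [0.3, 1.0, -0.7]
width: 8.5
grasp_force: 30.0
```

Call:
servo_tool(
  plan=[
    [[1, 0, 0, 0, 0, 0, 0], [1, 0, 0, 0, 0, 0, 0], [1, 0, 0, 0, 0, 0, 0]],
  ],
)

```text
t: 16.32
ee_pos: [594.4, -276.5, 192.8]
orientation: [3.096, 0.526, 0.003]
ft_force: [0.3, -0.4, -1.3]
width: 8.9
grasp_force: 30.0
```

```bash
python3 - <<'E'
from h import *
o=readout.get_obs();print(o['ee_pos'],o['orientation'],o['ft_force'])
snap('side','s4.png',(220,80,350,220),4)
E
```

```text
[ 594.40405438 -276.50026552  192.76561277] [3.09580354 0.52561149 0.0033984 ] [ 0.33688591 -0.4463937  -1.33198153]
```

View pics/s4.png

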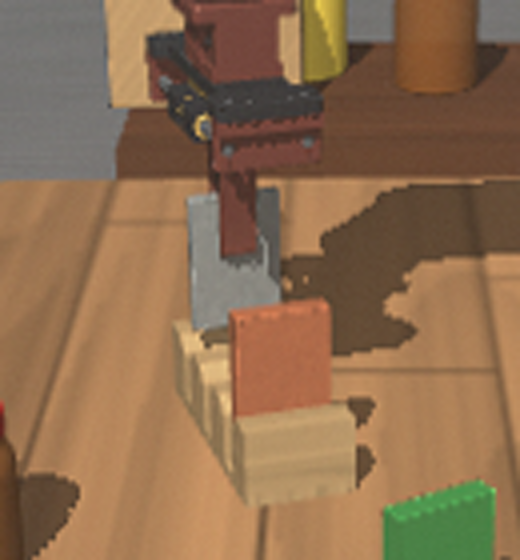

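The crop shows the grey plate upright over the far (narrow) slot, with the terracotta plate seated. I'll descend.

Call:
servo_tool(
  plan=[
    [[1, 0, 0, -0.15, 0, 0, 0], [1, 0, 0, -0.15, 0, 0, 0], [1, 0, 0, -0.1, 0, 0, 0], [1, 0, 0, 0, 0, 0, 0], [1, 0, 0, 0, 0, 0, 0]],
  ],
)

```text
t: 16.78
ee_pos: [593.3, -276.4, 174.4]
orientation: [-3.097, -0.525, 0.002]
ft_force: [0.4, 0.4, -1.9]
width: 9.1
grasp_force: 30.0
```

Call:
servo_tool(
  plan=[
    [[1, 0, 0, -0.05, 0, 0, 0], [1, 0, 0, -0.05, 0, 0, 0], [1, 0, 0, 0, 0, 0, 0], [1, 0, 0, 0, 0, 0, 0]],
  ],
)

```text
t: 17.12
ee_pos: [593.7, -276.6, 171.1]
orientation: [3.097, 0.525, 0.0]
ft_force: [0.7, -0.1, -1.8]
width: 8.8
grasp_force: 30.0
```

Call:
servo_tool(
  plan=[
    [[1, 0, 0, -0.05, 0, 0, 0], [1, 0, 0, 0, 0, 0, 0], [1, 0, 0, 0, 0, 0, 0]],
  ],
)

```text
t: 17.37
ee_pos: [594.0, -276.9, 169.3]
orientation: [3.096, 0.525, 0.002]
ft_force: [1.4, -3.0, -1.7]
width: 9.0
grasp_force: 30.0
```

Call:
servo_tool(
  plan=[
    [[1, 0, 0, -0.05, 0, 0, 0], [1, 0, 0, 0, 0, 0, 0], [1, 0, 0, 0, 0, 0, 0]],
  ],
)

```text
t: 17.62
ee_pos: [594.1, -276.9, 167.4]
orientation: [3.096, 0.525, 0.002]
ft_force: [2.4, -3.0, -0.0]
width: 8.9
grasp_force: 30.0
```

Call:
servo_tool(
  plan=[
    [[1, 0, 0, -0.05, 0, 0, 0], [1, 0, 0, 0, 0, 0, 0], [1, 0, 0, 0, 0, 0, 0]],
  ],
)

```text
t: 17.87
ee_pos: [594.1, -276.9, 165.3]
orientation: [3.096, 0.525, 0.002]
ft_force: [3.5, -4.2, 0.8]
width: 8.6
grasp_force: 30.0
```

Call:
servo_tool(
  plan=[
    [[1, 0, 0, -0.05, 0, 0, 0], [1, 0, 0, 0, 0, 0, 0], [1, 0, 0, 0, 0, 0, 0]],
  ],
)

```text
t: 18.12
ee_pos: [594.2, -277.1, 163.5]
orientation: [3.096, 0.525, 0.002]
ft_force: [3.2, -5.3, 0.0]
width: 8.5
grasp_force: 30.0
```

Call:
servo_tool(
  plan=[
    [[1, 0, 0, -0.04, 0, 0, 0], [1, 0, 0, 0, 0, 0, 0], [1, 0, 0, 0, 0, 0, 0]],
  ],
)

```text
t: 18.37
ee_pos: [594.1, -277.1, 161.7]
orientation: [3.096, 0.525, 0.002]
ft_force: [2.7, -5.1, -1.1]
width: 8.9
grasp_force: 30.0
```

Call:
servo_tool(
  plan=[
    [[1, 0, 0, -0.04, 0, 0, 0], [1, 0, 0, 0, 0, 0, 0], [1, 0, 0, 0, 0, 0, 0]],
  ],
)

```text
t: 18.62
ee_pos: [594.0, -277.1, 159.9]
orientation: [3.096, 0.525, 0.002]
ft_force: [2.7, -5.2, -1.3]
width: 8.9
grasp_force: 30.0
```

Call:
servo_tool(
  plan=[
    [[1, 0, 0, -0.04, 0, 0, 0], [1, 0, 0, 0, 0, 0, 0], [1, 0, 0, 0, 0, 0, 0]],
  ],
)

```text
t: 18.87
ee_pos: [594.0, -277.1, 158.3]
orientation: [3.096, 0.525, 0.001]
ft_force: [3.1, -5.5, -1.8]
width: 8.4
grasp_force: 30.0
```

Call:
servo_tool(
  plan=[
    [[1, 0, 0, -0.04, 0, 0, 0], [1, 0, 0, 0, 0, 0, 0], [1, 0, 0, 0, 0, 0, 0]],
  ],
)

```text
t: 19.12
ee_pos: [594.0, -277.2, 157.0]
orientation: [3.096, 0.525, 0.002]
ft_force: [1.4, -5.4, 1.5]
width: 8.9
grasp_force: 30.0
```

Call:
servo_tool(
  plan=[
    [[1, 0, 0, -0.04, 0, 0, 0], [1, 0, 0, 0, 0, 0, 0], [1, 0, 0, 0, 0, 0, 0]],
  ],
)

```text
t: 19.37
ee_pos: [594.1, -277.2, 156.1]
orientation: [3.096, 0.525, 0.002]
ft_force: [0.9, -4.8, 6.7]
width: 8.9
grasp_force: 30.0
```

Call:
servo_tool(
  plan=[
    [[1, 0, 0, -0.02, 0, 0, 0], [1, 0, 0, 0, 0, 0, 0], [1, 0, 0, 0, 0, 0, 0]],
  ],
)

```text
t: 19.62
ee_pos: [594.1, -277.2, 155.8]
orientation: [3.096, 0.525, 0.002]
ft_force: [0.3, -4.3, 9.5]
width: 9.2
grasp_force: 30.0
```

Call:
servo_tool(
  plan=[
    [[1, 0, 0, -0.02, 0, 0, 0], [1, 0, 0, 0, 0, 0, 0], [1, 0, 0, 0, 0, 0, 0]],
  ],
)

```text
t: 19.87
ee_pos: [594.1, -277.2, 155.3]
orientation: [3.096, 0.525, 0.002]
ft_force: [-1.2, -3.5, 12.7]
width: 9.1
grasp_force: 30.0
```

Call:
servo_tool(
  plan=[
    [[1, 0, 0, -0.02, 0, 0, 0], [1, 0, 0, 0, 0, 0, 0], [1, 0, 0, 0, 0, 0, 0], [1, 0, 0, 0, 0, 0, 0], [1, 0, 0, 0, 0, 0, 0]],
  ],
)

```text
t: 20.28
ee_pos: [594.2, -277.2, 154.9]
orientation: [3.096, 0.525, 0.002]
ft_force: [-2.4, -3.2, 15.1]
width: 9.0
grasp_force: 30.0
```

Call:
servo_tool(
  plan=[
    [[0, 0, 0, 0, 0, 0, 0], [0, 0, 0, 0, 0, 0, 0], [0, 0, 0, 0, 0, 0, 0], [0, 0, 0, 0, 0, 0, 0], [0, 0, 0, 0, 0, 0, 0]],
  ],
)

```text
t: 20.7
ee_pos: [593.1, -276.0, 152.0]
orientation: [-3.096, -0.525, 0.002]
ft_force: [0.0, 0.8, 0.4]
width: 38.8
grasp_force: 0.0
```

Call:
servo_tool(
  plan=[
    [[0, 0, 0, 0.4, 0, 0, 0], [0, 0, 0, 0.9, 0, 0, 0], [0, 0, 0, 0.9, 0, 0, 0], [0, 0, 0, 0.8, 0, 0, 0], [0, 0, 0, 0, 0, 0, 0]],
  ],
)

```text
t: 21.12
ee_pos: [596.2, -277.5, 279.5]
orientation: [3.092, 0.525, 0.013]
ft_force: [1.0, -0.5, 0.9]
width: 43.9
grasp_force: 0.0
```

Call:
servo_tool(
  plan=[
    [[0, -1, 0, 0, 0, 0, 0], [0, -1, 0, 0, 0, 0, 0], [0, -1, 0, 0, 0, 0, 0], [0, 0, 0, 0, 0, 0, 0], [0, 0, 0, 0, 0, 0, 0]],
  ],
)

```text
t: 21.53
ee_pos: [471.8, -276.2, 272.3]
orientation: [-3.097, -0.523, 0.002]
ft_force: [1.2, -0.3, 0.4]
width: 43.8
grasp_force: 0.0
```

```bash
python3 -c "
from h import *
a=cv2.resize(vision.get_image('top')[:,:,::-1][140:225,340:460],None,fx=4,fy=4);b=cv2.resize(vision.get_image('side')[:,:,::-1][140:225,240:320],None,fx=4,fy=4)
cv2.imwrite('pics/e.png',np.hstack([a,b]))"
```

```text
(no output)
```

View pics/e.png

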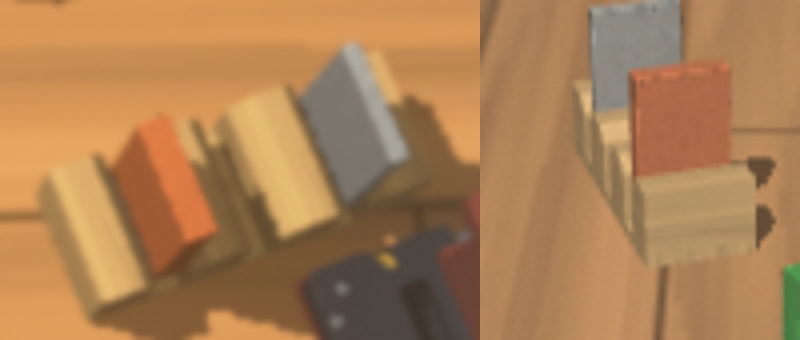

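Both plates stand upright: terracotta in the wide slot (top view about (165,195)) and grey in the narrow slot (about (355,120)). The middle slot is empty and the gripper is clear.

```bash
python3 -c "
from workcell import close_job
print(close_job())"
```

```text
the job is handed in; nothing more can be done
None
```

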